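Gauge the three pads of a casting under a leaning bench gauge

TASK

Pick up the aluminium casting and check its three machined pads on the leaning bench gauge, in the order red, yellow, blue: hold each pad flat and centred against the white plunger, between the blue cheeks, and gently push the plunger in some 5 mm for about half a second, without ramming it. Then stand the casting upright in the green tray and let go of it there; do not drop it or disturb the other things on the bench.

Things in the scene. Friction and masses are not known exactly. Their poses are not given: they have to be found in the camera images.
- casting: aluminium casting, 0.2 to 0.4 kg, standing: foot 50x50 mm, 8 mm high; body 44x44 mm up to 97 mm; square neck 30x30 mm on top, from 97 to 152 mm. Origin at the centre of the underside, z up along it. Round pads 26 mm across, faces 26 mm from the axis, 45 mm above the underside: red on its +x side, yellow +y, blue -x; its -y side is ribbed, without pad
- neck (a point): the place to grip the casting: on its axis, 128 mm above its underside, mid-neck; across either pair of flats (30 mm)
- red_pad (a point): centre of the red pad's face (casting frame [26, 0, 45] mm)
- yellow_pad (a point): centre of the yellow pad's face (casting frame [0, 26, 45] mm)
- blue_pad (a point): centre of the blue pad's face (casting frame [-26, 0, 45] mm)
- gauge_head: head of the fixed gauge. Origin on the plunger's axis, 175 mm above the bench, where the plunger's face stands with its carrier fully in. x: the way the plunger is pushed, away from the robot and 35 degrees upward; y: level, left; z: up and back to the robot, 35 degrees off vertical. A pad is flat on it when the casting's z lies along this z, so the tool leans 35 degrees
- mouth (a point): middle of the mouth between the two blue cheeks, head frame [-44, 0, 0] mm. The cheeks' inner faces stand at head y = +-44 mm; each is 6 mm thick, from head x = -44 to +46 mm and z = -45 to +5 mm. Behind, the dark barrel (radius 23 mm) begins at head x = 30 mm, a blue plate across at x = 40 mm
- gauge: the gauge's grey stand, fixed: base 150 (x) by 130 (y) by 16 mm, post behind the head, 231 mm high. Origin at the centre of the base's underside, x away from the robot; the head's origin is at [-60, 0, 175] mm
- plunger (a joint): how far (m) the white plunger (flat face 22 mm across) is pushed in: 0 at rest, stop at 0.012. Spring: 1.5 N to start it plus 0.35 N per mm; springs back. Its carrier is clamped (holds over 60 N) at an unreported place that varies: the face at rest stands 0 to 20 mm from the head's origin towards head -x, to be found by touch or sight
- tray: fixed green tray, 110x110 mm, 14 mm high, walls and floor 4 mm thick (inner floor 4 mm above the bench). Origin at the centre of the underside
- lens_spray: white aerosol can with red and blue bands and red cap, 54 mm across, 180 mm tall, standing; bystander; origin at the centre of its underside
- olive_tin: open olive oval tin of screws, 94x66x22 mm; bystander; origin at the centre of its underside
- tape_roll: roll of white tape lying flat, 82 mm across, 14 mm high; bystander; origin at the centre of its underside
- glue_tube: small silver glue tube with blue cap, lying, 80x25x18 mm; bystander; origin at the centre of its underside
- loupe: black loupe standing on its wide end, 38 mm across, 30 mm high; bystander; origin at the centre of its underside
Mind the look-alikes: they are no part of the job. What is shaped like the casting but purple is not meant.

How it is judged:
By the outcome, as a careful person would: the job done as asked, in the order asked, and still so for the second after the job is handed in, with the robot touching nothing.
It also fails if it takes over 72 s, if anything falls off the work surface, if the arm or the gripper's body presses on something with over 40 N, if the wrist force passes 120 N, or if a joint passes its speed limit or range.

ROBOT

A 6-joint arm with a two-finger parallel gripper is mounted at the origin on a cart in front of the work surface, level with it; the furniture and walls round the work are solid. World frame = base frame: x ahead of the robot, y to its left, z up, the work surface at z = 0. Lengths are in m, angles in degrees, forces in N, time in s.
With the tool pointing down it reaches from about 0.4 to 0.825 m from the base axis. Payload 7 kg.
Tool frame: the origin (TCP) lies midway between the tips of the shut fingers; the grasp point (between the pads) lies 19 mm behind it; z points along the fingers, y is the direction in which the jaws open and shut (so a half turn about z gives the same grasp; the last joint's range is limited). The gripper opens to 88 mm and grips with 3 to 60 N. Pads are 19 mm wide; open, the fingers measure 130 mm over their backs; the gripper's body (78 mm by 193 mm) begins 47 mm behind the grasp point.
Start: joints at [-47.091, 20.546, 0.682, 0, -70.136, -16.507], TCP at [0.3, -0.605, 0.227] pointing down, gripper open.
Joint ranges: [-176.03, 176.03], [-82.01, 121.73], [-58.28, 71.71], [-173.87, 95.51], [-174.79, -0.11], [-173.66, 173.66]. Speed limits (degrees/s): [136.94, 136.94, 172.46, 180, 180, 180].

INTERFACE

Orientations are given as a 3x3 rotation matrix whose columns are the frame's x, y, z axes.
In Python, from rig import robot gives the robot as it stands. Calls block until the motion is done:
- robot.goto(position, orientation): joint-space move of the TCP to a pose.
- robot.servo_line(position, ori=None, speed=0.15): straight line of the TCP; ori=None keeps the orientation; speed is the mean speed in m/s.
- robot.movej(angles): joint-space move.
- robot.move_gripper(opening): opening from 0.0 (shut) to 1.0 (fully open); the grip force is fixed at half the most; returns when the fingers have stopped.
- robot.dwell(seconds).
- robot.ik(position, orientation): joint angles nearest the present ones, or None.
- robot.grab_frame(name): name is "scene" or "top" or "wrist"; returns (picture, depth): 384x512x3 uint8, red, green, blue; 384x512 float32, m along the optical axis (not along the pixel's ray), 0 where there is no reading.
- robot.camera_info(name): a dict with "vfov" (degrees; the focal length in pixels is half the picture's height over the tangent of half this angle, whatever the lens; pixels are square), "cx", "cy" (the principal point, pixels), "view" (4x4, takes a point from world to camera coordinates); the wrist camera has in their place "T_tool_cam" (4x4, takes a point from camera to tool coordinates, whose origin is the TCP and whose axes are the flange's). Camera axes: x right, y down, z forward; pixel columns grow to the right and rows downward; lengths in m; the calibration is good to about 2 mm. The wrist camera is an equidistant fisheye: a pixel r from the principal point sees the ray r / f radians off the axis. A picture is of the moment at which its call begins: read the wrist's pose just before it. camera_info takes no time and is no camera call.
A pose or a line that the arm cannot do raises robot.Unreachable and nothing moves.
- robot.job_done(): hands the job in, once; it reports no verdict.
Readings, each from a call of its own:
- robot.read_t(): time.
- robot.read_qpos(): joint angles.
- robot.read_qvel(): joint speeds.
- robot.read_effort(): joint torques, N m.
- robot.read_position(): TCP position.
- robot.read_tcp_rot(): TCP orientation.
- robot.read_force(): force on the tool from outside, world axes, zero at the start.
- robot.read_ft_torque(): the same for the moment, N m.
- robot.read_grip_width(): opening from 0.0 (shut) to 1.0 (fully open).
Only numpy, scipy, OpenCV 4.12 (cv2) and the standard library are available. Lean on these libraries where they do the work, as an engineer would, in place of code of your own. Each camera call takes 0.05 s, during which the arm holds its last target. There are 200 camera calls.

## Working session

There is one attempt and no reset: what is moved stays moved. The work goes in short steps, each a Python script; the robot and the scene stay as the last script left them, time stands still between calls to the robot, and variables do not carry over. Pictures are saved under pics/ and viewed, about 8 in all and at most 12, crops included, and the job is handed in when it is done.

```bash
ls; mkdir -p pics; python3 - <<'E'
from rig import robot
import cv2,numpy as np
for n in("scene","top"):
    p,d=robot.grab_frame(n); np.savez(f"pics/{n}0.npz",p=p,d=d); cv2.imwrite(f"pics/{n}0.png",cv2.resize(p[...,::-1],(800,600),interpolation=cv2.INTER_CUBIC))
    i=robot.camera_info(n); print(n,{k:np.round(v,4).tolist() for k,v in i.items()})
print(robot.camera_info("wrist"),robot.read_t())
E
```

```text
pics
scene {'vfov': 52.547, 'cx': 254.8686, 'cy': 196.0593, 'view': [[-0.4694, -0.8826, 0.0254, 0.4143], [-0.4825, 0.2322, -0.8446, 0.2827], [0.7395, -0.4087, -0.5348, 0.6915], [0.0, 0.0, 0.0, 1.0]]}
top {'vfov': 51.608, 'cx': 253.6033, 'cy': 194.8608, 'view': [[-0.0198, -0.9996, -0.0195, 0.2418], [-0.9887, 0.0225, -0.1481, 0.4688], [0.1485, 0.0163, -0.9888, 0.9475], [0.0, 0.0, 0.0, 1.0]]}
{'vfov': 65.70646984690485, 'cx': 257.9874583219947, 'cy': 189.3561816556863, 'T_tool_cam': array([[ 1.51067447e-04, -9.51864276e-01, -3.06519784e-01,
         8.35590154e-02],
       [ 9.99999877e-01, -1.19599082e-06,  4.96561257e-04,
         4.37349924e-04],
       [-4.73025516e-04, -3.06519821e-01,  9.51864158e-01,
        -1.58033865e-01],
       [ 0.00000000e+00,  0.00000000e+00,  0.00000000e+00,
         1.00000000e+00]])} 0.1
```

View pics/scene0.png

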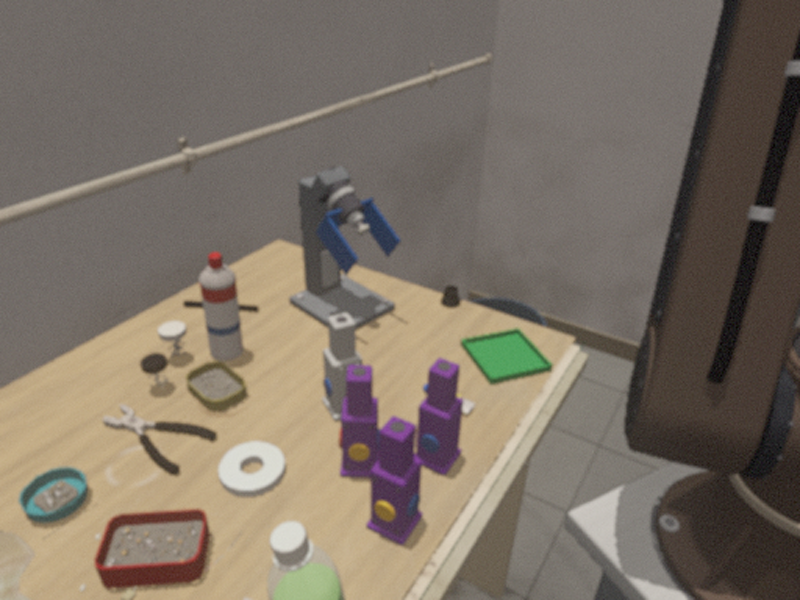

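View pics/top0.png

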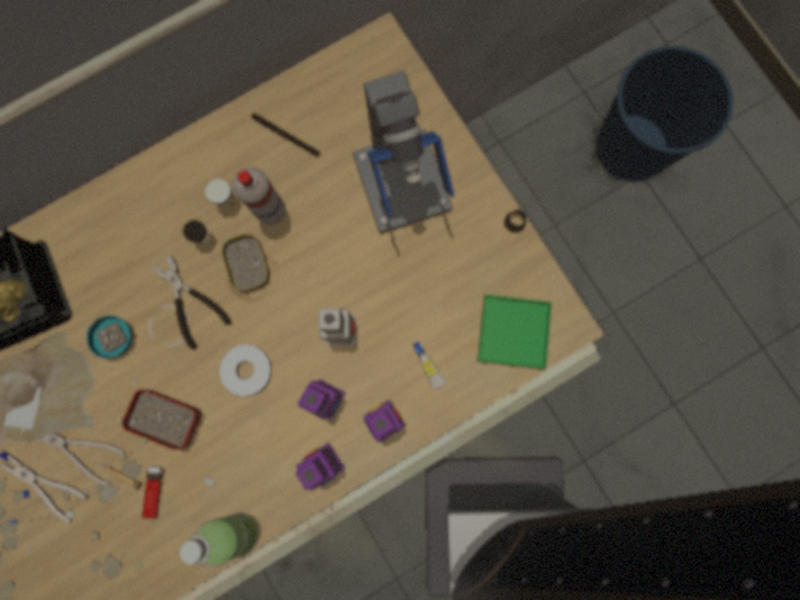

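The scene picture shows one silver casting at scene px (342,365), and three purple look-alikes at (360,420), (440,415) and (397,480). In the top picture the silver one is at (336,325). Its blue pad faces left in both views, its red pad faces right in the top view, and the ribbed side faces the robot. The gauge is at top (405,150) and the tray at (515,332). Next I'll measure positions from depth.

```bash
cat > h.py <<'E'
import numpy as np,cv2
from rig import robot
def cloud(n,d):
    i=robot.camera_info(n); f=192/np.tan(np.radians(i['vfov']/2)); V=np.linalg.inv(i['view'])
    v,u=np.mgrid[:384,:512]
    P=np.stack([(u-i['cx'])/f*d,(v-i['cy'])/f*d,d],-1)
    return P@V[:3,:3].T+V[:3,3]
def rect(P): return cv2.minAreaRect((P[:,:2]*1000).astype(np.float32))
E
python3 - <<'E'
from h import *
for n in("top","scene"):
    z=np.load(f"pics/{n}0.npz");p,d=z['p'],z['d'];W=cloud(n,d);hsv=cv2.cvtColor(p,cv2.COLOR_RGB2HSV);H,S,V=[hsv[...,k].astype(int) for k in range(3)]
    ok=d>0; print(n, 'bench z',np.median(W[ok][np.abs(W[ok][:,2])<.02][:,2]))
    def box(u0,u1,v0,v1):
        m=np.zeros(ok.shape,bool);m[int(v0*.64):int(v1*.64),int(u0*.64):int(u1*.64)]=1;return m&ok
    B={'top':dict(cast=(310,365,300,355),gauge=(345,465,60,240),tray=(470,560,285,375)),'scene':dict(cast=(320,365,305,425),gauge=(280,405,160,330),tray=(455,555,325,385))}[n]
    def rep(k,m):
        P=W[m]
        if len(P)>8: r=rect(P);print(k,len(P),'med',P.mean(0).round(4),'z',P[:,2].min().round(3),P[:,2].max().round(3),'rect',np.round(r[0],1),np.round(r[1],1),round(r[2],1))
    m=box(*B['cast']);z=W[...,2]
    rep('neck top',m&(z>.145)&(z<.16));rep('shoulder',m&(z>.09)&(z<.104));rep('body',m&(z>.02)&(z<.09))
    rep('blue pad',m&(H>100)&(H<125)&(S>110)&(z>.02));rep('red pad',m&((H<8)|(H>172))&(S>110)&(z>.02))
    g=box(*B['gauge']);rep('base',g&(z>.01)&(z<.022))
    bl=g&(H>105)&(H<125)&(S>110)&(z>.05);rep('blue cheeks',bl)
    if n=='top':
        np.save('pics/cheeks.npy',W[bl])
    rep('post top',g&(z>.222)&(z<.24))
    t=box(*B['tray'])&(H>50)&(H<75)&(S>110);rep('tray',t);rep('tray rim',t&(z>.010));rep('trayfloor',t&(z<.008))
E
```

```text
top bench z 0.000672287108841374
neck top 191 med [0.4397 0.3245 0.1519] z 0.147 0.156 rect [440.  324.5] [28.9 29.1] 88.3
shoulder 121 med [0.432  0.3182 0.0958] z 0.09 0.103 rect [439.1 325.1] [44.2 42. ] 89.2
body 110 med [0.4283 0.3124 0.0616] z 0.021 0.09 rect [429.7 314.1] [28.6 58. ] 45.3
red pad 16 med [0.439  0.3009 0.0568] z 0.051 0.065 rect [439.3 301.3] [ 4.3 17. ] 89.9
base 1869 med [0.6721 0.2175 0.0158] z 0.01 0.022 rect [690.  219.3] [150.  129.7] 17.0
blue cheeks 150 med [0.6609 0.2119 0.1976] z 0.16 0.212 rect [647.  207.9] [79.4 94.6] 18.8
post top 719 med [0.7127 0.2287 0.2306] z 0.222 0.24 rect [708.8 228.7] [107.   60.9] 11.5
tray 1736 med [0.4302 0.0416 0.0047] z -0.002 0.018 rect [430.2  43.4] [106.3 106.5] 81.7
tray rim 125 med [0.4096 0.0445 0.0133] z 0.01 0.018 rect [430.   43.4] [106.3 106.3] 81.7
trayfloor 1584 med [0.4318 0.0415 0.0039] z -0.002 0.008 rect [432.1  41.7] [102.3 101.8] 81.9
scene bench z -0.0006209175507619902
neck top 283 med [0.3847 0.342  0.1502] z 0.145 0.153 rect [385.1 339.5] [ 32.5 145.2] 77.1
shoulder 326 med [0.3831 0.3464 0.0959] z 0.09 0.104 rect [382.9 339.6] [ 49.  153.3] 77.0
body 353 med [0.4267 0.3435 0.0597] z 0.02 0.09 rect [384.4 339.5] [ 51.8 147.5] 78.3
base 1184 med [0.7383 0.193  0.0147] z 0.01 0.022 rect [1001.8   85.1] [265.4 823.9] 60.3
blue cheeks 247 med [0.6465 0.1998 0.1781] z 0.133 0.21 rect [646.3 207.8] [ 93.1 101.2] 18.1
post top 277 med [0.6952 0.2364 0.23  ] z 0.222 0.24 rect [711.4 230.3] [100.7  55.6] 17.5
tray 951 med [0.435  0.0405 0.0037] z -0.001 0.014 rect [432.8  44.9] [107.2 111.1] 82.4
tray rim 78 med [0.4028 0.0673 0.0123] z 0.01 0.014 rect [427.9  46.1] [106.1 101.1] 82.2
trayfloor 861 med [0.4379 0.0385 0.0029] z -0.001 0.008 rect [438.4  39.7] [97.9 98.2] 82.7
```

```bash
python3 - <<'E'
import numpy as np,cv2
a=np.load("pics/top0.npz")['p'][40:160,210:310,::-1];b=np.load("pics/scene0.npz")['p'][190:280,190:280,::-1]
cv2.imwrite("pics/crop1.png",np.hstack([cv2.resize(a,(400,480),interpolation=2),cv2.resize(b,(400,480),interpolation=2)]))
E
```

```text
(no output)
```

View pics/crop1.png

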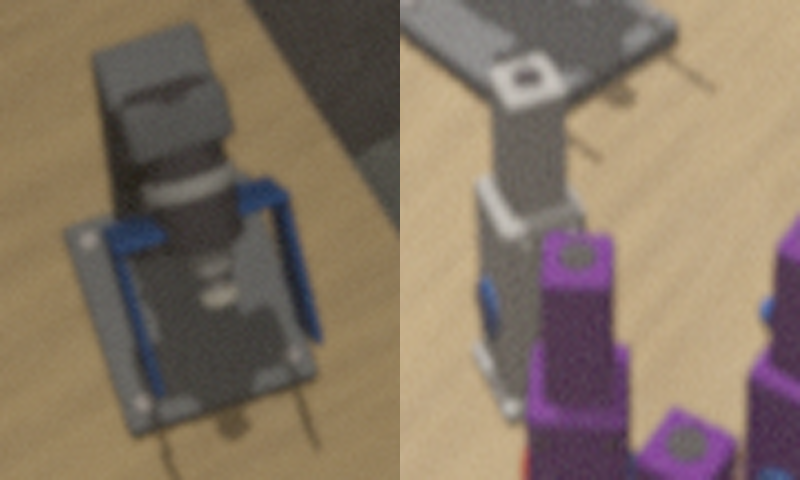

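The enlarged crop confirms it: the casting is the silver one (bright neck top, blue pad on its left, red just showing at lower left is a purple one's pad). The three purple look-alikes stay out of the job. The base size of 150×129.7 mm matches the spec. Now I'll find the plunger and check inverse kinematics.

```bash
cat >> h.py <<'E'
s,c=np.sin(np.radians(35)),np.cos(np.radians(35))
YAW=np.radians(17.0);Rg=np.array([[np.cos(YAW),-np.sin(YAW),0],[np.sin(YAW),np.cos(YAW),0],[0,0,1]])
G=np.array([.690,.2193,0]); HO=G+Rg@[-.06,0,.175]; RH=Rg@np.array([[c,0,-s],[0,1,0],[s,0,c]])
def rz(a): a=np.radians(a);return np.array([[np.cos(a),-np.sin(a),0],[np.sin(a),np.cos(a),0],[0,0,1]])
ANG=dict(red=0,yellow=-90,blue=180)   # casting rotation about head z
# tool in casting: z down, y=+-casting x (jaws across x flats)
def RT(sg): return np.array([[0,sg,0],[sg,0,0],[0,0,-1.]])
GRIP=np.array([0,0,.109])   # TCP in casting frame
def pose(Rc,pc,sg): return pc+Rc@GRIP, Rc@RT(sg)
def gauge_pose(pad,x,sg,dy=0,dz=0):  # pad face at head x
    Rc=RH@rz(ANG[pad]); pc=HO+RH@np.array([x-.026,dy,dz-.045]); return pose(Rc,pc,sg)
E
python3 - <<'E'
from h import *
for n in("top","scene"):
    z=np.load(f"pics/{n}0.npz");p,d=z['p'],z['d'];W=(cloud(n,d)-HO)@RH
    hsv=cv2.cvtColor(p,cv2.COLOR_RGB2HSV);S=hsv[...,1];V=hsv[...,2]
    m=(d>0)&(np.abs(W[...,1])<.02)&(W[...,0]>-.035)&(W[...,0]<.025)&(np.abs(W[...,2])<.02)
    Q=W[m]*1000; print(n,len(Q),Q.mean(0).round(1))
    for q,v,ss in zip(Q,V[m],S[m]): print(q.round(1),v,ss,end=' | ')
    hs=hsv[...,0]; bl=(d>0)&(hs>105)&(hs<125)&(S>110)&(np.abs(W[...,2])<.045+.02)&(np.abs(W[...,0])<.06)
    Q=W[bl]*1000; Q=Q[Q[:,0]<30]
    for sg in(1,-1): q=Q[Q[:,1]*sg>0]; print('\ncheek',sg,len(q),np.percentile(q,[3,50,97],axis=0).round(1).tolist(), 'slope y/x deg',np.degrees(np.polyfit(q[:,0],q[:,1],1)[0]/1000*1000*1).round(2) if len(q)>5 else '')
for sg in(1,-1):
    print(sg,'pick',robot.ik(*pose(rz(-91),np.array([.4397,.3245,0]),sg)))
    for pad in ANG:
        print(pad,[None if (q:=robot.ik(*gauge_pose(pad,x,sg))) is None else np.round(q,0).tolist() for x in(-.07,0.)])
    for a in(0,90,180,270): print('tray',a,robot.ik(*pose(rz(a-8.3),np.array([.4305,.0435,.005]),sg)))
E
```

```text
top 98 [12.3  0.7  7. ]
[ 24.4 -11.    4.6] 79 32 | [24.3 -7.7  9.6] 82 25 | [ 22.9 -10.2   6.7] 78 26 | [24.5 -0.8 10.4] 86 33 | [23.7 -2.9 10.1] 88 29 | [23.3 -4.9 11. ] 90 28 | [22.2 -7.2  9.4] 91 31 | [21.  -9.6  7.4] 86 27 | [ 19.3 -12.2   3.5] 88 20 | [24.9 11.6  4.9] 69 26 | [24.9  9.8  7.4] 73 31 | [24.5  4.2 13.3] 87 32 | [24.6  2.5 16.2] 90 23 | [23.4  0.2 14.1] 95 30 | [22.6 -1.9 13.8] 98 26 | [21.1 -4.4 10.5] 99 31 | [20.6 -6.4 11.3] 101 25 | [19.7 -8.6 10.4] 94 22 | [ 17.7 -11.4   5.2] 94 27 | [23.1 12.3  5.8] 75 41 | [22.8 10.3  7.3] 75 44 | [22.6  8.5  9.1] 81 35 | [22.3  6.5 10.3] 89 32 | [21.3  4.3  9.2] 99 33 | [21.4  2.5 11.8] 103 25 | [21.5  0.8 15. ] 103 25 | [20.3 -1.5 13. ] 105 32 | [19.3 -3.7 11.6] 106 29 | [18.  -6.1  9.1] 101 33 | [17.9 -7.9 11.3] 90 23 | [20.2 12.5  2.6] 70 36 | [19.9 10.6  4.2] 76 30 | [19.9  8.8  6.8] 87 35 | [19.6  6.8  8.1] 96 27 | [19.4  4.9  9.6] 105 27 | [18.8  2.9 10.1] 111 25 | [19.2  1.3 14. ] 108 26 | [17.5 -1.3 10.2] 109 30 | [17.2 -3.2 11.6] 100 26 | [18.8 11.5  7.7] 73 28 | [17.7  9.3  6.3] 82 31 | [18.3  7.7 10.7] 93 27 | [17
[... 4439 characters left out ...]
267304]
tray 180 [ 32.08267304   3.85742099 -37.61048333   0.         -48.53209569
 -40.38267304]
tray 270 [ 32.08267304   3.85742099 -37.61048333   0.         -48.53209569
  49.61732696]
-1 pick [  56.97445981   14.72633659  -24.56754269    0.          -50.70612072
 -147.97445981]
red [None, None]
yellow [None, None]
blue [None, None]
tray 0 [ 32.08267304   3.85742099 -37.61048333   0.         -48.53209569
 -40.38267304]
tray 90 [ 32.08267304   3.85742099 -37.61048333   0.         -48.53209569
  49.61732696]
tray 180 [ 32.08267304   3.85742099 -37.61048333   0.         -48.53209569
 139.61732696]
tray 270 [  32.08267304    3.85742099  -37.61048333    0.          -48.53209569
 -130.38267304]
```

```bash
python3 - <<'E'
from h import *
p,_=gauge_pose('red',-.03,1); print(p.round(3))
for a in (17,40,-10):
  for t in(0,10,20,25,30,35):
    tt=np.radians(t);R=rz(a)@np.array([[np.cos(tt),0,-np.sin(tt)],[0,1,0],[np.sin(tt),0,np.cos(tt)]])
    for k in (0,90,180,270):
        q=robot.ik(p,R@rz(k)@RT(1)); print(a,t,k,None if q is None else np.round(q,1).tolist()) if k==0 or q is not None and t>=30 else 0
E
```

```text
[0.554 0.178 0.195]
17 0 0 [37.0, 13.1, -14.0, 0.0, -62.9, 160.0]
17 10 0 [39.6, 7.2, -24.4, 5.1, -49.3, 154.4]
17 20 0 [42.2, 1.8, -36.7, 15.0, -34.2, 143.6]
17 25 0 [42.4, -0.6, -44.4, 25.0, -25.5, 133.9]
17 30 0 [38.0, -2.6, -54.1, 45.9, -14.5, 116.6]
17 30 90 [38.0, -2.6, -54.1, 45.9, -14.5, -153.4]
17 30 180 [38.0, -2.6, -54.1, 45.9, -14.5, -63.4]
17 30 270 [38.0, -2.6, -54.1, 45.9, -14.5, 26.6]
17 35 0 None
40 0 0 None
40 10 0 None
40 20 0 None
40 25 0 [35.8, 1.1, -32.0, -3.3, -32.0, -173.3]
40 30 0 [35.4, -0.6, -35.1, -5.3, -25.6, -171.2]
40 30 90 [35.4, -0.6, -35.1, -5.3, -25.6, -81.2]
40 30 180 [35.4, -0.6, -35.1, -5.3, -25.6, 8.8]
40 30 270 [35.4, -0.6, -35.1, -5.3, -25.6, 98.8]
40 35 0 [34.7, -1.8, -37.5, -9.0, -19.6, -167.2]
40 35 90 [34.7, -1.8, -37.5, -9.0, -19.6, -77.2]
40 35 180 [34.7, -1.8, -37.5, -9.0, -19.6, 12.8]
40 35 270 [34.7, -1.8, -37.5, -9.0, -19.6, 102.8]
-10 0 0 [37.0, 13.1, -14.0, 0.0, -62.9, 133.0]
-10 10 0 [42.2, 8.0, -25.4, 10.2, -50.9, 121.7]
-10 20 0 [46.5, 3.6, -38.7, 26.7, -39.4, 104.0]
-10 25 0 [46.9, 1.9, -45.9, 38.9, -34.3, 92.0]
-10 30 0 [44.9, 0.6, -52.7, 54.9, -30.0, 78.1]
-10 30 90 [44.9, 0.6, -52.7, 54.9, -30.0, 168.1]
-10 30 180 [44.9, 0.6, -52.7, 54.9, -30.0, -101.9]
-10 30 270 [44.9, 0.6, -52.7, 54.9, -30.0, -11.9]
-10 35 0 None
```

```bash
cat > kin.py <<'E'
from h import *
from scipy.optimize import least_squares
from scipy.spatial.transform import Rotation as Ro
LO=np.array([-176.03,-82.01,-58.28,-173.87,-174.79,-173.66]);HI=np.array([176.03,121.73,71.71,95.51,-.11,173.66])
r=lambda ax,a:Ro.from_euler(ax,a,degrees=True).as_matrix()
def fk(q,P):
    a,d,h,L2,lx,lz,lt,s4=P
    R=r('z',q[0]);p=R@[a,d,h];R=R@r('y',q[1]);p=p+R@[0,0,L2];R=R@r('y',-q[2]);p=p+R@[lx,0,lz]
    R=R@r('x',s4*q[3])@r('y',-q[4]);p=p+R@[lt,0,0];return p,R@r('x',s4*q[5])
E
python3 - <<'E'
from kin import *
rng=np.random.default_rng(0);D=[]
for _ in range(60):
    p=np.array([rng.uniform(.35,.7),rng.uniform(-.4,.4),rng.uniform(.15,.45)]);R=r('z',rng.uniform(-90,90))@r('y',rng.uniform(-30,30))@r('x',rng.uniform(-30,30))@RT(1)
    q=robot.ik(p,R)
    if q is not None:D.append((p,R,q))
print(len(D))
best=None
for s4 in(1,-1):
  for sd in range(4):
    f=lambda x:np.concatenate([fk(q,[*x,s4])[0]-p for p,R,q in D])
    o=least_squares(f,np.array([0,0.19*(1 if sd%2 else -1),.4,.4,.4,0,.25]))
    if best is None or o.cost<best[0]:best=(o.cost,o.x,s4)
print(best[0],best[1].round(4),best[2]);P=[*best[1],best[2]];np.save('P.npy',P)
# constant tool rotation
print(np.round([fk(q,P)[1].T@R for p,R,q in D[:3]],2))
E
```

```text
55
0.15219970735859334 [ 0.0794 -0.1731  0.2524  0.5727  0.4006 -0.0504  0.3839] -1
[[[-0.  0.  1.]
  [-1. -0. -0.]
  [ 0. -1.  0.]]

 [[-0. -0.  1.]
  [-1.  0.  0.]
  [-0. -1. -0.]]

 [[ 0.  0.  1.]
  [-1. -0.  0.]
  [ 0. -1.  0.]]]
```

```bash
cat >> kin.py <<'E'
RC=np.array([[0,0,1],[-1,0,0],[0,-1,0.]])
def fk(q,P):
    V=np.reshape(P[:18],(6,3));p=np.zeros(3);R=np.eye(3)
    for (ax,sg),a,v in zip([('z',1),('y',1),('y',-1),('x',-1),('y',-1),('x',-1)],q,V): R=R@r(ax,sg*a);p=p+R@v
    return p,R@RC
E
python3 - <<'E'
from kin import *
rng=np.random.default_rng(0);D=[]
for _ in range(80):
    p=np.array([rng.uniform(.35,.7),rng.uniform(-.4,.4),rng.uniform(.15,.45)]);R=r('z',rng.uniform(-90,90))@r('y',rng.uniform(-30,30))@r('x',rng.uniform(-30,30))@RT(1)
    q=robot.ik(p,R)
    if q is not None:D.append((p,R,q))
o=least_squares(lambda x:np.concatenate([fk(q,x)[0]-p for p,R,q in D]),np.zeros(18)+.1)
P=o.x;np.save('P.npy',P);print(o.cost,P.reshape(6,3).round(4))
def iks(p,R,n=40):
    S=[]
    for _ in range(n):
        def f(q): a,b=fk(q,P);return np.concatenate([(a-p)*5,(b-R).ravel()])
        o=least_squares(f,rng.uniform(LO,HI),bounds=(LO,HI),max_nfev=60)
        if o.cost<1e-8 and not any(np.abs(o.x-s).max()<1 for s in S):S.append(o.x)
    return S
# how far out of limit: unbounded j3 too
for pad in ANG:
  for x in(-.04,0.,.006):
    p,R=gauge_pose(pad,x,1);print(pad,x,[s.round(1).tolist() for s in iks(p,R,30)])
LO=LO.copy();LO[2]=-100;LO[3]=-260;HI=HI+0;HI[3]=260
for x in(-.04,0.006):
    p,R=gauge_pose('red',x,1);print('relaxed',x,[s.round(1).tolist() for s in iks(p,R,30)])
E
```

```text
3.3093254234405874e-30 [[ 0.      0.0114  0.1988]
 [ 0.      0.016   0.6016]
 [ 0.2022 -0.0274 -0.    ]
 [ 0.2614 -0.101  -0.    ]
 [ 0.1524 -0.0908 -0.    ]
 [ 0.2256  0.      0.    ]]
red -0.04 []
red 0.0 []
red 0.006 []
yellow -0.04 []
yellow 0.0 []
yellow 0.006 []
blue -0.04 []
blue 0.0 []
blue 0.006 []
relaxed -0.04 []
relaxed 0.006 []
```

```bash
cat >> kin.py <<'E'
P=np.load('P.npy');rng=np.random.default_rng(1)
def iks(p,R,n=25,lo=LO,hi=HI):
    S=[]
    def f(q): a,b=fk(q*50,P);return np.concatenate([(a-p)*5,(b-R).ravel()])
    for _ in range(n):
        o=least_squares(f,rng.uniform(lo,hi)/50,bounds=(lo/50,hi/50),max_nfev=150)
        if o.cost<1e-9 and not any(np.abs(o.x*50-s).max()<1 for s in S):S.append(o.x*50)
    return S
E
cat > t.py <<'E'
from kin import *
import time;t=time.time()
p,R=pose(rz(-91),np.array([.4397,.3245,0]),1);print('pick',[x.round(1).tolist() for x in iks(p,R)],time.time()-t)
for lo3,lo4,hi5 in((-58.28,-173.87,-.11),(-120,-173.87,-.11),(-120,-260,170)):
    lo=LO.copy();hi=HI.copy();lo[2]=lo3;lo[3]=lo4;hi[4]=hi5;hi[3]=95 if hi5<0 else 260
    for x in(-.04,.0):
        p,R=gauge_pose('red',x,1);print(lo3,hi5,x,[s.round(1).tolist() for s in iks(p,R,lo=lo,hi=hi)])
# roll about head x
for phi in(-30,-20,-10,10,20,30):
    p,R=gauge_pose('red',-.02,1);pc=HO+RH@[-.02,0,0];Q=RH@r('x',phi)@RH.T
    print('phi',phi,[s.round(1).tolist() for s in iks(pc+Q@(p-pc),Q@R,15)])
E
OMP_NUM_THREADS=1 timeout 300 python3 t.py
```

```text
pick [[57.0, 14.7, -24.6, 0.0, -50.7, 32.0]] 1.1322107315063477
-58.28 -0.11 -0.04 []
-58.28 -0.11 0.0 []
-120 -0.11 -0.04 []
-120 -0.11 0.0 []
-120 170 -0.04 []
-120 170 0.0 []
phi -30 [[53.9, 8.7, -54.4, 71.5, -47.4, 73.0]]
phi -20 [[43.6, 2.5, -58.1, 80.5, -33.7, 75.4]]
phi -10 []
phi 10 [[36.5, -2.5, -44.8, 7.0, -11.6, 157.3]]
phi 20 [[18.6, 2.1, -24.7, -36.6, -33.2, -149.5]]
phi 30 [[4.6, 8.3, -16.9, -51.0, -50.0, -128.9]]
```

Gripped straight down the neck, the 35° pose falls in a dead zone of this wrist. Since the jaws can pivot about their own axis on the flats, I'll check a grip with the tool tilted about casting x.

```bash
cat >> h.py <<'E'
def tool(th,sg):  # tool rot in casting frame and TCP in casting frame
    t=np.radians(th);Rx=np.array([[1,0,0],[0,np.cos(t),-np.sin(t)],[0,np.sin(t),np.cos(t)]])
    R=Rx@RT(sg); return np.array([0,0,.128])+.019*R[:,2],R
def pose(Rc,pc,sg,th): p,R=tool(th,sg);return pc+Rc@p,Rc@R
def gauge_pose(pad,x,sg,th,dy=0.,dz=0.,cd=.026):
    Rc=RH@rz(ANG[pad]); return pose(Rc,HO+RH@np.array([x-cd,dy,dz-.045]),sg,th)
PC=np.array([.4397,.3245,0]);RPC=rz(-91)
E
cat > t.py <<'E'
from h import *
print('toolz in casting th=20',tool(20,1)[1][:,2].round(2))
f=lambda q:'--' if q is None else np.round(q).astype(int).tolist()
for th in(-20,-24,-28,-32,-36,-40):
  sg=1
  print(th,'PICK',f(robot.ik(*pose(RPC,PC,sg,th))),f(robot.ik(*pose(RPC,PC+[0,0,.12],sg,th))))
  for pad in ANG: print('   ',pad,*[f(robot.ik(*gauge_pose(pad,x,sg,th))) for x in(-.13,-.09,-.045,.008)])
  print('    tray',*[(a,f(robot.ik(*pose(rz(a-8.3),np.array([.4305,.0435,.05]),sg,th)))) for a in(0,90,180,270)])
E
python3 t.py
```

```text
toolz in casting th=20 [ 0.    0.34 -0.94]
-20 PICK [46, 24, -6, -15, -74, 49] [46, 19, 1, -15, -87, 45]
    red -- -- -- [40, 2, -56, 79, -32, 81]
    yellow [46, -1, -46, 14, -32, 50] [44, 1, -40, 12, -36, 54] [42, 3, -33, 10, -40, 58] [40, 6, -25, 8, -45, 62]
    blue [22, -2, -37, -43, -25, 36] [23, -2, -33, -39, -27, 30] [24, 0, -29, -35, -29, 26] [24, 2, -24, -32, -32, 22]
    tray (0, [43, 7, -36, 14, -64, 121]) (90, [44, -11, -58, 29, -34, -164]) (180, [14, 1, -28, -22, -56, -11]) (270, [23, 13, -18, -10, -77, 63])
-24 PICK [45, 27, -3, -17, -78, 51] [45, 21, 4, -17, -91, 47]
    red -- -- -- [43, 4, -55, 76, -38, 80]
    yellow [45, 1, -41, 8, -38, 56] [43, 3, -35, 7, -42, 59] [41, 5, -29, 6, -46, 62] [39, 8, -21, 5, -51, 65]
    blue [14, 0, -33, -51, -34, 49] [16, 1, -30, -47, -35, 43] [17, 2, -25, -44, -36, 37] [18, 3, -20, -40, -38, 32]
    tray (0, [45, 8, -36, 16, -66, 118]) (90, '--') (180, [10, 2, -26, -27, -57, -4]) (270, [21, 16, -15, -12, -81, 65])
-28 PICK [43, 29, 0, -19, -82, 52] [43, 23, 7, -19, -95, 48]
    red -- -- -- [46, 6, -54, 74, -43, 79]
    yellow [4
[... 1052 characters left out ...]
61, -54, 67] [1, 8, -23, -59, -54, 62] [3, 8, -19, -57, -55, 57] [5, 9, -13, -54, -56, 51]
    tray (0, [49, 14, -36, 20, -72, 111]) (90, '--') (180, [-3, 6, -23, -40, -64, 13]) (270, [18, 24, -7, -15, -92, 68])
-40 PICK [39, 35, 8, -25, -95, 55] [39, 29, 15, -25, -106, 50]
    red -- -- [56, 11, -56, 69, -56, 70] [54, 12, -50, 68, -57, 76]
    yellow [40, 11, -25, -2, -59, 69] [38, 12, -20, -2, -63, 70] [37, 14, -13, -2, -67, 71] [35, 17, -5, -2, -72, 72]
    blue [-4, 11, -25, -62, -59, 71] [-2, 11, -21, -61, -59, 66] [0, 11, -17, -59, -60, 60] [2, 12, -11, -57, -61, 55]
    tray (0, [50, 16, -36, 21, -75, 110]) (90, '--') (180, [-7, 7, -22, -44, -67, 19]) (270, [17, 26, -5, -16, -96, 68])
```

```bash
cat >> h.py <<'E'
def wgrab(name):
    p0,R0=robot.read_position(),robot.read_tcp_rot();p,d=robot.grab_frame("wrist");np.savez(f"pics/{name}.npz",p=p,d=d,p0=p0,R0=R0)
    cv2.imwrite(f"pics/{name}.png",cv2.resize(p[...,::-1],(768,576),interpolation=2));return p,wcloud(p0,R0,d)
def wcloud(p0,R0,d):
    i=robot.camera_info("wrist");f=192/np.tan(np.radians(i['vfov']/2));T=i['T_tool_cam']
    v,u=np.mgrid[:384,:512];x,y=u-i['cx'],v-i['cy'];rr=np.hypot(x,y)+1e-9;th=rr/f
    k=np.tan(th)/rr;P=np.stack([x*k*d,y*k*d,d],-1)
    return (P@T[:3,:3].T+T[:3,3])@np.asarray(R0).T+p0
E
python3 - <<'E'
from h import *
R=Rg@np.array([[-1,0,0],[0,1,0],[0,0,-1.]]); p=HO+Rg@[-.06,0,.16]
robot.goto(p,R); print(robot.read_t(),robot.read_position()-p)
im,W=wgrab('w1');W=(W-HO)@RH*1000;hsv=cv2.cvtColor(im,cv2.COLOR_RGB2HSV)
H,S,V=[hsv[...,k].astype(int) for k in range(3)]
bl=(H>105)&(H<128)&(S>90)&(np.abs(W).max(-1)<75)
for sg in(1,-1):
    q=W[bl&(W[...,1]*sg>20)&(W[...,2]>-1)&(W[...,0]<30)&(W[...,0]>-40)];print('cheek top',sg,len(q),np.percentile(q,[3,50,97],axis=0).round(1).tolist(),'slope',np.degrees(np.polyfit(q[:,0],q[:,1],1)[0]).round(2))
m=(np.hypot(W[...,1],W[...,2])<17)&(W[...,0]>-26)&(W[...,0]<12)
q=W[m];print('plunger',len(q),np.percentile(q,[2,25,50,75,98],axis=0).round(1).tolist(), q[q[:,0]<np.percentile(q[:,0],50)].mean(0).round(1))
B=(W/1000)@RH.T+HO;m=(B[...,2]>.008)&(B[...,2]<.024)&(np.hypot(B[...,0]-G[0],B[...,1]-G[1])<.12);r=rect(B[m]);print('base',r)
print(robot.read_force(),robot.read_ft_torque())
E
```

```text
3.0583 [ 0.00020042 -0.00063944 -0.00010971]
cheek top 1 247 [[-37.0, 44.3, 0.0], [-4.0, 46.4, 2.9], [27.3, 48.9, 4.6]] slope 0.3
cheek top -1 242 [[-35.9, -47.6, -0.6], [-4.1, -45.3, 2.7], [27.5, -43.1, 4.4]] slope -0.39
plunger 143 [[1.2, -9.5, -4.7], [3.3, -3.6, 2.4], [5.8, 1.0, 4.6], [6.8, 4.5, 7.4], [11.2, 10.4, 9.5]] [3.3 0.3 6.4]
base ((691.4623413085938, 220.27786254882812), (149.33267211914062, 127.8496322631836), 16.82341194152832)
[ 0.90324472 -0.15816223 -0.30170286] [-0.01402468  0.00810723  0.01057009]
```

View pics/w1.png

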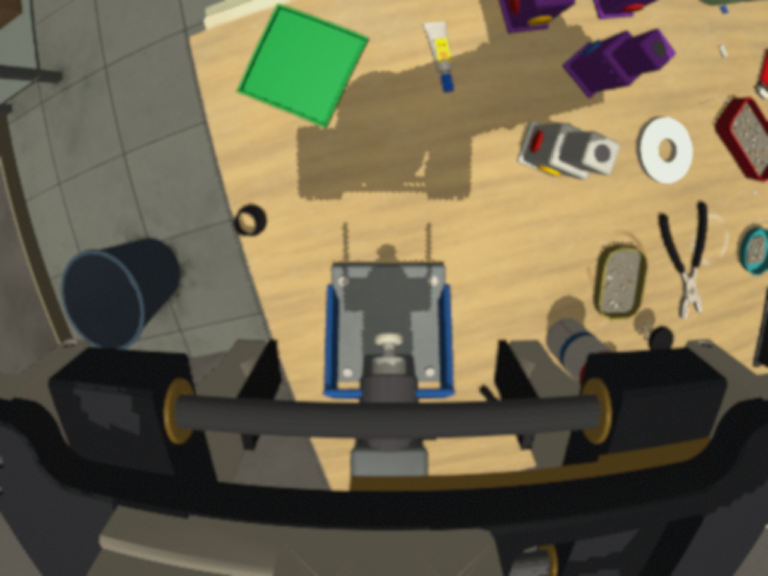

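The wrist view shows the gauge centred, with its plunger at (388,345). The casting is at (570,150) with red towards −y and yellow facing away from the robot, so the assumed yaw holds. The head centring agrees to about 1 mm. Next is the pick.

```bash
cat > st.py <<'E'
TH=-38;SG=1
E
python3 - <<'E'
from h import *; from st import *
z=np.load('pics/w1.npz');W=wcloud(z['p0'],z['R0'],z['d'])
m=(np.abs(W[...,2]-.152)<.006)&(np.hypot(W[...,0]-PC[0],W[...,1]-PC[1])<.035);print('neck top wrist',m.sum(),W[m].mean(0).round(4),rect(W[m]))
c=PC.copy(); w=W[m].mean(0)
if np.hypot(*(w-PC)[:2])<.005: c[:2]=(c[:2]+w[:2])/2
print('use',c)
p,R=pose(RPC,c,SG,TH)
robot.goto(p-.09*R[:,2],R);print('pre',robot.read_t(),robot.read_qpos())
robot.servo_line(p,speed=.12);print('err',robot.read_position()-p,robot.read_force())
robot.move_gripper(0.);print('grip',robot.read_grip_width()*88,robot.read_force(),robot.read_position()-p)
robot.servo_line(p+[0,0,.13],speed=.12);print(robot.read_t(),'lift',robot.read_force(),robot.read_ft_torque(),robot.read_grip_width()*88)
im,W=wgrab('w2')
E
```

```text
neck top wrist 532 [0.4424 0.3241 0.1516] ((441.7691955566406, 325.3703918457031), (31.31788444519043, 30.430234909057617), 88.84333801269531)
use [0.44104977 0.32430735 0.        ]
pre 5.5083 [  37.0001283    34.98256991   17.63314419  -22.89840066 -103.15460026
   52.85301791]
err [0.00073176 0.0001556  0.00056103] [-0.35855143 -0.87760552  0.38776852]
grip 30.086653052964458 [ 0.55700685  0.85614457 -0.78485233] [ 2.47686233e-05  1.48869753e-04 -9.17120479e-05]
8.5833 lift [ 0.6822183  -0.34321671 -4.42656988] [-0.16566118 -2.80623813  0.0138522 ] 29.8290412521183
```

View pics/w2.png

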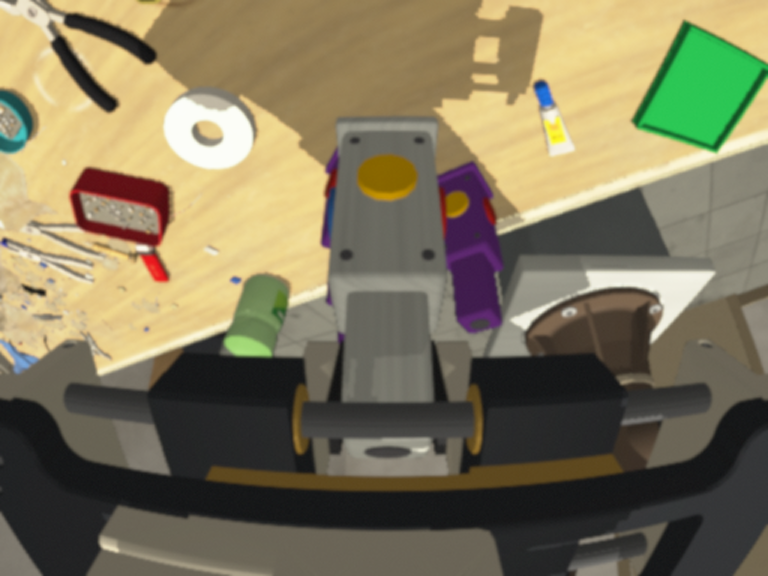

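Held: the grip width is 29.8 mm and the casting hangs straight between the fingers, with the yellow pad at (387,177) facing the camera. That gives me a slip check, so I'll quantify it and plan the path to the gauge.

```bash
cat >> h.py <<'E'
def slip(name,th=-38,sg=1):
    z=np.load(f'pics/{name}.npz');W=wcloud(z['p0'],z['R0'],z['d']);pt,Rt=tool(th,sg)
    C=((W-z['p0'])@z['R0'])@Rt.T+pt; C=C*1000
    h=cv2.cvtColor(z['p'],cv2.COLOR_RGB2HSV).astype(int)
    y=(h[...,0]>15)&(h[...,0]<32)&(h[...,1]>150)&(np.abs(C[...,0])<20)&(np.abs(C[...,2]-45)<25)&(np.abs(C[...,1]-26)<15)
    b=(np.abs(C[...,0])<18)&(C[...,2]>14)&(C[...,2]<90)&(np.abs(C[...,1]-22)<9)&~cv2.dilate(y.astype(np.uint8),np.ones((7,7))).astype(bool)
    q=C[b];A=np.c_[q[:,0],q[:,2],np.ones(len(q))];k=np.linalg.lstsq(A,q[:,1],rcond=None)[0]
    print(name,'yellow centre',y.sum(),C[y].mean(0).round(1),'face slopes deg x,z',np.degrees(k[:2]).round(2),'y at z45',round(k[1]*45+k[2],1))
E
cat > t.py <<'E'
from kin import *; from st import *
slip('w2')
qn=np.array(robot.read_qpos());P=np.load('P.npy')
pt,Rt=tool(TH,SG)
foot=np.array([[a,b,h] for a in(-.025,.025) for b in(-.025,.025) for h in(0,.008,.045,.097)])
def track(qa,qb,n=9):
    for t in np.linspace(0,1,n):
        p,R=fk(qa+(qb-qa)*t,P);Rc=R@Rt.T;pc=p-Rc@pt;X=pc+foot@Rc.T;Hx=(X-HO)@RH*1000
        print('   z min',(X[:,2].min()*1000).round(),'head max',Hx.max(0).round(),'min',Hx.min(0).round(),'tcp',p.round(3))
def var(pad,x,lean,roll,dz=0):  # casting pose rotated about pad point by lean (about hy) and roll (hx)
    Rc=RH@r('y',lean)@r('x',roll)@rz(ANG[pad]);pc=HO+RH@[x,0.0007,dz]-Rc@(rz(ANG[pad]).T@[.026,0,0]+[0,0,.045]);return pose(Rc,pc,SG,TH)
for lean in(0,10,20,30):
  for roll in(0,-10,-20): print(lean,roll,*[None if (q:=robot.ik(*var('red',x,lean,roll)))is None else np.round(q).astype(int).tolist() for x in(-.12,-.08,-.05,-.02)])
E
python3 t.py
```

```text
w2 yellow centre 981 [-0.7 26.5 47.8] face slopes deg x,z [0.03 0.03] y at z45 22.9
0 0 None None [56, 10, -57, 70, -54, 69] [54, 11, -54, 70, -55, 73]
0 -10 None [64, 18, -55, 61, -64, 65] [62, 18, -52, 62, -65, 68] [60, 18, -49, 62, -65, 71]
0 -20 [71, 27, -52, 52, -71, 60] [68, 26, -49, 54, -73, 64] [66, 25, -46, 55, -74, 67] [63, 25, -44, 57, -75, 70]
10 0 [62, 10, -56, 56, -55, 81] [59, 11, -52, 55, -56, 85] [57, 11, -48, 55, -57, 89] [55, 12, -45, 54, -58, 92]
10 -10 [67, 18, -52, 51, -64, 77] [63, 18, -48, 52, -66, 82] [61, 18, -45, 53, -67, 85] [59, 19, -41, 53, -68, 88]
10 -20 [69, 26, -47, 47, -72, 75] [66, 25, -43, 49, -74, 79] [64, 25, -41, 50, -76, 82] [62, 26, -38, 51, -77, 85]
20 0 [60, 13, -47, 43, -59, 99] [58, 14, -42, 43, -61, 103] [56, 14, -38, 43, -62, 106] [55, 15, -34, 43, -64, 109]
20 -10 [64, 19, -44, 43, -67, 94] [62, 20, -40, 44, -69, 98] [60, 20, -37, 45, -71, 101] [58, 21, -33, 45, -72, 104]
20 -20 [67, 26, -41, 42, -75, 90] [64, 26, -37, 44, -77, 94] [62, 27, -34, 45, -79, 96] [61, 27, -31, 46, -80, 99]
30 0 [58, 16, -37, 34, -65, 115] [56, 18, -32, 34, -68, 118] [54, 18, -28, 35, -69, 121] [53, 20, -24, 35, -71, 124]
30 -10 [62, 22, -36, 37, -72, 108] [59, 23, -32, 38, -74, 112] [58, 23, -28, 38, -76, 115] [56, 24, -24, 39, -77, 117]
30 -20 [65, 28, -35, 38, -79, 104] [62, 28, -31, 40, -81, 107] [60, 29, -27, 41, -82, 110] [59, 29, -24, 42, -84, 112]
```

```bash
sed -i '/^for lean/,$d' t.py; sed -i 's/^slip/#slip/' t.py; cp t.py plan.py; cat >> t.py <<'E'
A=np.array(robot.ik(*var('red',-.12,20,0)));Y=np.array(robot.ik(*var('yellow',-.11,0,0)));B=np.array(robot.ik(*var('blue',-.11,0,0)))
T=np.array(robot.ik(*pose(rz(270-8.3),np.array([.4305,.0435,.10]),SG,TH)));T2=np.array(robot.ik(*pose(rz(180-8.3),np.array([.4305,.0435,.10]),SG,TH)))
for n,a,b in(('now-A',qn,A),('A-Y',A,Y),('Y-B',Y,B),('B-T',B,T),('B-T180',B,T2)): print(n,b.round().tolist(),'dmax',np.abs(b-a).max().round());track(a,b,7)
E
python3 t.py
```

```text
now-A [60.0, 13.0, -47.0, 43.0, -59.0, 99.0] dmax 68.0
   z min 129.0 head max [-66. 205. 145.] min [-173.  142.   29.] tcp [0.429 0.324 0.242]
   z min 94.0 head max [-99. 143. 124.] min [-192.   79.   10.] tcp [0.43  0.264 0.209]
   z min 74.0 head max [-108.   88.  109.] min [-200.   17.   -3.] tcp [0.442 0.206 0.191]
   z min 67.0 head max [-101.   47.   97.] min [-196.  -33.  -12.] tcp [0.462 0.162 0.183]
   z min 65.0 head max [-91.  23.  88.] min [-184.  -58.  -24.] tcp [0.485 0.137 0.181]
   z min 62.0 head max [-87.  17.  78.] min [-176.  -53.  -34.] tcp [0.501 0.134 0.177]
   z min 50.0 head max [-103.   26.   66.] min [-183.  -24.  -42.] tcp [0.501 0.15  0.165]
A-Y [39.0, 10.0, -24.0, -1.0, -58.0, 68.0] dmax 45.0
   z min 50.0 head max [-103.   26.   66.] min [-183.  -24.  -42.] tcp [0.501 0.15  0.165]
   z min 43.0 head max [-104.   18.   65.] min [-191.  -47.  -44.] tcp [0.497 0.131 0.159]
   z min 37.0 head max [-108.   14.   63.] min [-196.  -60.  -44.] tcp [0.49  0.12  0.152]
   z min 34.0 head max [-113.   13.   61.] min [-196.  -63.  -45.] tcp [0.483 0.117 0.146]
  
[... 1643 characters left out ...]
0.213]
B-T180 [-4.0, 3.0, -19.0, -41.0, -70.0, 11.0] dmax 56.0
   z min 46.0 head max [-111.   26.   52.] min [-161.  -24.  -45.] tcp [0.485 0.17  0.153]
   z min 50.0 head max [-116.   15.   70.] min [-179.  -39.  -32.] tcp [0.477 0.154 0.162]
   z min 57.0 head max [-123.    3.   88.] min [-197.  -54.  -18.] tcp [0.469 0.137 0.172]
   z min 64.0 head max [-130.  -11.  108.] min [-215.  -71.   -2.] tcp [0.46  0.118 0.182]
   z min 74.0 head max [-138.  -26.  129.] min [-233.  -88.   16.] tcp [0.451 0.098 0.192]
   z min 86.0 head max [-147.  -42.  151.] min [-250. -106.   35.] tcp [0.442 0.077 0.202]
   z min 100.0 head max [-156.  -59.  175.] min [-267. -126.   57.] tcp [0.432 0.055 0.213]
```

```bash
cat >> plan.py <<'E'
def force(n=8):
    f=[]
    for _ in range(n): f.append(robot.read_force());robot.dwell(.01)
    return np.mean(f,0)@RH
def push(pad,start=-.008,depth=.005):
    robot.servo_line(*var(pad,-.014,0,0),speed=.1);robot.dwell(.2);f0=force(12);x=start;c=None;F=0
    robot.servo_line(*var(pad,x,0,0),speed=.03)
    while x<.010:
        F=f0[0]-force()[0];print(f'  {x*1000:.1f}:{F:.2f}',end='')
        if c is None and F>1.0:
            c=x-.0007 if x>start else x;x=c+depth;robot.servo_line(*var(pad,x,0,0),speed=.02);break
        x+=.0015;robot.servo_line(*var(pad,x,0,0),speed=.02)
    f1=force();F=f0[0]-f1[0];print(f'\n contact {c} at depth cmd {x*1000:.1f}: F {F:.2f}, df {(f1-f0).round(2)}')
    if F<2.9: x+=min(.002,(3.3-F)/350);robot.servo_line(*var(pad,x,0,0),speed=.02);print(' deeper',x,f0[0]-force()[0])
    p,_=var(pad,x,0,0);print(' pos err head mm',(1000*(robot.read_position()-p)@RH).round(2))
    robot.dwell(.55);print(' hold F',f0[0]-force()[0],'t',robot.read_t())
    return x
E
cat > t.py <<'E'
from plan import *
robot.goto(*var('red',-.12,20,0));print(robot.read_t())
robot.servo_line(*var('red',-.046,0,0),speed=.12);print(robot.read_t())
push('red')
wgrab('w3');slip('w3')
robot.servo_line(*var('red',-.046,0,0),speed=.12)
robot.servo_line(*var('red',-.12,20,0),speed=.15);print(robot.read_t(),robot.read_grip_width()*88)
E
python3 t.py
```

```text
9.725
10.3
  -8.0:-0.17  -6.5:-0.21  -5.0:0.05  -3.5:-0.63  -2.0:-0.03  -0.5:0.14  1.0:0.49  2.5:2.18
 contact 0.001799999999999999 at depth cmd 6.8: F 3.51, df [-3.51 -0.37  0.49]
 pos err head mm [-0.24 -0.19 -0.06]
 hold F 3.3091958427622226 t 14.75
w3 yellow centre 989 [-0.6 27.2 47.8] face slopes deg x,z [0.12 0.06] y at z45 23.6
15.9667 29.909949835976775
```

View pics/w3.png

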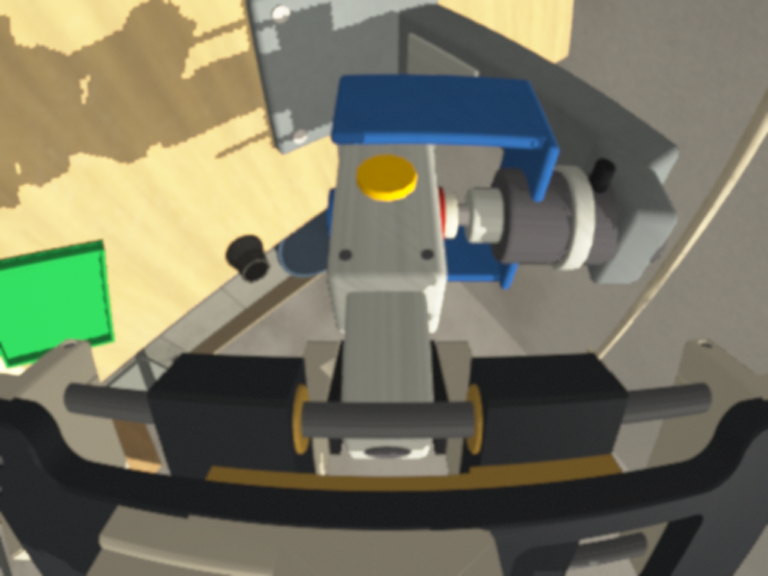

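The red pad (at 443,212) sits flat and centred on the white plunger (453,213), between the cheeks. Yellow is next.

```bash
cat > t.py <<'E'
from plan import *
robot.goto(*var('yellow',-.11,0,0));print(robot.read_t())
push('yellow',start=-.0035)
wgrab('w4');slip('w4');p,d=robot.grab_frame('scene');cv2.imwrite('pics/s4.png',cv2.resize(p[80:230,150:310,::-1],(640,600),interpolation=2))
robot.servo_line(*var('yellow',-.11,0,0),speed=.15);print(robot.read_t(),robot.read_grip_width()*88)
wgrab('w5');slip('w5')
E
python3 t.py
```

```text
16.7333
  -3.5:0.43  -2.0:0.24  -0.5:0.63  1.0:2.00
 contact 0.00030000000000000003 at depth cmd 5.3: F 3.79, df [-3.79  0.73  1.24]
 pos err head mm [-0.36 -0.02  0.05]
 hold F 3.6784808335545804 t 20.7083
w4 yellow centre 397 [-1.6 25.9 53.4] face slopes deg x,z [ 0.02 -0.05] y at z45 22.8
21.725 30.167531908474455
w5 yellow centre 949 [-0.7 26.5 47.7] face slopes deg x,z [0.   0.06] y at z45 22.8
```

View pics/s4.png

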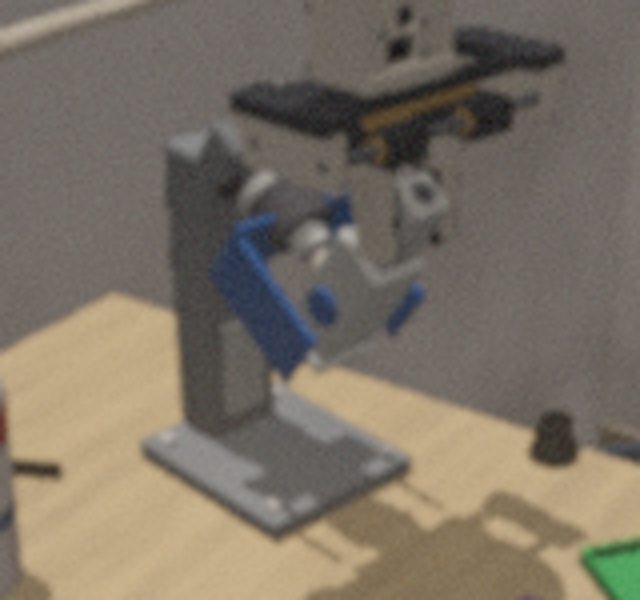

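The scene crop shows the yellow face in the mouth on the plunger (320,245), with the blue pad to the left and the gauge intact. The yellow-face fit shows no slip in the grip. Next is blue, by way of a raised point.

```bash
cat > t.py <<'E'
from plan import *
up=np.array([-.0,0,.07])
a,Ra=var('yellow',-.11,0,0);b,Rb=var('blue',-.11,0,0)
qa,qb=robot.ik(a+up,Ra),robot.ik(b+up,Rb);print(qa is not None,qb is not None)
track(np.array(qa),np.array(qb),5)
if qa is not None and qb is not None:
    robot.servo_line(a+up,speed=.15);robot.movej(qb);robot.servo_line(b,speed=.15);print(robot.read_t())
    push('blue',start=-.0035)
    wgrab('w6');slip('w6')
    robot.servo_line(b,speed=.15);print(robot.read_t(),robot.read_grip_width()*88)
E
python3 t.py
```

```text
True True
   z min 116.0 head max [-71.  26. 109.] min [-121.  -24.   12.] tcp [0.479 0.156 0.216]
   z min 82.0 head max [-108.   27.  107.] min [-176.  -39.    8.] tcp [0.448 0.144 0.189]
   z min 71.0 head max [-120.   37.  107.] min [-195.  -34.    7.] tcp [0.435 0.152 0.181]
   z min 83.0 head max [-107.   41.  107.] min [-176.  -24.    8.] tcp [0.448 0.166 0.193]
   z min 116.0 head max [-71.  26. 109.] min [-121.  -24.   12.] tcp [0.485 0.17  0.223]
23.9167
  -3.5:-0.01  -2.0:-0.17  -0.5:0.16  1.0:1.70
 contact 0.00030000000000000003 at depth cmd 5.3: F 3.07, df [-3.07 -0.03  1.04]
 pos err head mm [-0.38  0.11 -0.03]
 hold F 3.6245873664188304 t 27.8917
w6 yellow centre 999 [ 0.  26.2 47.9] face slopes deg x,z [-0.04  0.09] y at z45 22.6
28.8583 30.067772878716685
```

```bash
ls pics/w6.png
```

```text
pics/w6.png
```

View pics/w6.png

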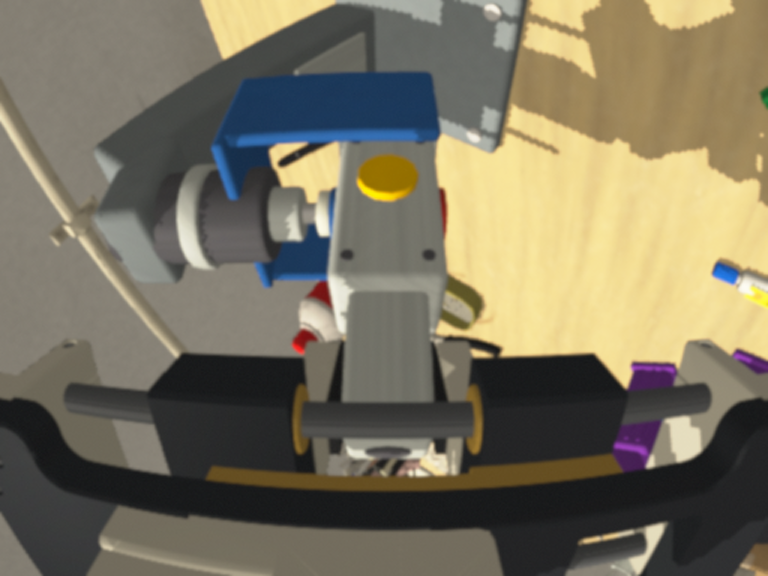

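Blue pad pressed centred on the plunger (325,212), no slip. Now the tray.

```bash
cat > t.py <<'E'
from plan import *
Rc=rz(180-8.3);C=np.array([.4308,.0435,0])
def tp(z): return pose(Rc,C+[0,0,z],SG,TH)
def fz(n=8): return (RH@force(n))[2]
robot.goto(*tp(.10));print(robot.read_t())
robot.servo_line(tp(.011)[0],speed=.1);robot.dwell(.25);f0=fz(12);z=.011
while z>.0005:
    z-=.0008;robot.servo_line(tp(z)[0],speed=.02);F=fz()-f0;print(f'{z*1000:.1f}:{F:.2f}',end=' ')
    if F>1.5:break
print(robot.read_t())
robot.dwell(.2);wgrab('w7');slip('w7')
p,d=robot.grab_frame('top');np.savez('pics/top7.npz',p=p,d=d);cv2.imwrite('pics/top7.png',cv2.resize(p[170:250,290:370,::-1],(600,600),interpolation=2))
E
python3 t.py
```

```text
29.7833
10.2:-0.33 9.4:-0.23 8.6:-0.11 7.8:-0.34 7.0:-0.20 6.2:-0.24 5.4:-0.19 4.6:-0.03 3.8:0.95 3.0:9.13 34.3417
w7 yellow centre 979 [ 0.3 26.4 47.8] face slopes deg x,z [ 0.07 -0.05] y at z45 22.8
```

```bash
ls pics/w7.png
```

```text
pics/w7.png
```

View pics/w7.png

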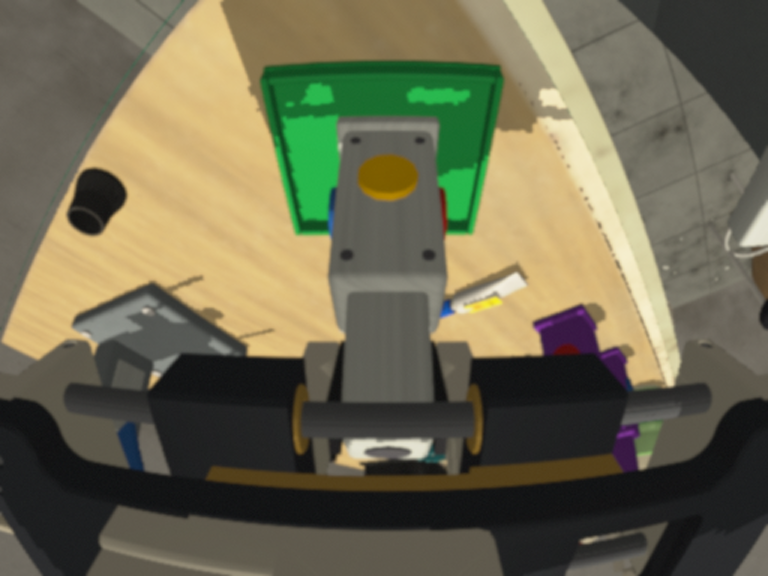

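The casting stands within the tray, foot at (388,125) with walls clear on both sides. Floor contact came at 3.8 mm, against 4 mm expected. I'll release it and back off.

```bash
cat > t.py <<'E'
from plan import *
Rc=rz(180-8.3);C=np.array([.4308,.0435,0]);p,R=pose(Rc,C+[0,0,.0039],SG,TH)
robot.servo_line(p,speed=.02);robot.dwell(.1);robot.move_gripper(.75);robot.dwell(.2)
robot.servo_line(p-.14*R[:,2],speed=.12)
robot.dwell(.3);print(robot.read_t(),robot.read_grip_width(),robot.read_position())
wgrab('w8')
p_,d=robot.grab_frame('scene');cv2.imwrite('pics/s8.png',cv2.resize(p_[...,::-1],(800,600),interpolation=2))
z=np.load('pics/w8.npz');W=wcloud(z['p0'],z['R0'],z['d'])
m=(np.abs(W[...,2]-.156)<.007)&(np.hypot(W[...,0]-C[0],W[...,1]-C[1])<.04);print('neck top',m.sum(),W[m].mean(0).round(4),rect(W[m]))
E
python3 t.py
```

```text
37.6083 0.7498856836924533 [ 0.41998986 -0.03000466  0.22703722]
neck top 676 [0.4296 0.0371 0.155 ] ((430.13092041015625, 41.09728240966797), (29.21396255493164, 28.802396774291992), 82.33631134033203)
```

```bash
ls pics/s8.png
```

```text
pics/s8.png
```

View pics/s8.png

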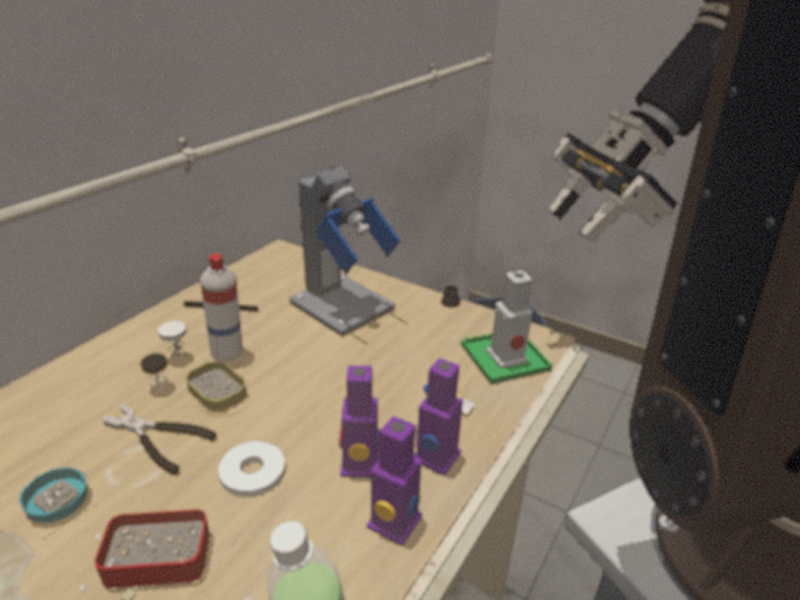

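The casting stands upright in the tray at (510,325), the gripper is clear, and everything else is where it was.

```bash
python3 -c "
from rig import robot
robot.job_done();print(robot.read_t())"
```

```text
the job is handed in; nothing more can be done
the job is handed in; nothing more can be done
```

The casting's three pads were checked on the gauge in the order red, yellow, blue. It now stands upright in the green tray, and the job was handed in at about 38 s of the 72 s allowed.

- **Grip:** I held the neck with the tool tilted 38° about the jaw axis, because the straight 35° lean falls outside what the arm can reach. Grip width stayed at 30 mm, and the wrist-camera fits showed no slip throughout.
- **Gauge presses:** Each pad was held for at least 0.55 s. From the spring figures, the push was about 5 to 6 mm:

| Pad | Hold force |
|---|---|
| Red | 3.3 N |
| Yellow | 3.7 N |
| Blue | 3.6 N |

- **Centring:** Pictures during the red and blue presses showed the pad flat and centred between the cheeks. Yellow was seen only in a coarser scene view.
- **Tray:** The foot met the floor at 3.8 mm against 4 mm expected. The last 0.8 mm step down pressed it on the floor with about 9 N, and I eased off before opening. After release the neck top measured 155 mm high against 156 mm expected, level and near the tray centre, and the last picture shows the other items where they were.
- **Disagreements:** The wrist camera put the yellow pad about 2.8 mm too high along the casting. Floor contact matched the arm's own position, so I treated it as camera bias. Contact for red was felt 1 to 1.5 mm deeper than for the other two.

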